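# Gauge a glass ring on the stepped mandrel and file it by size

## Task

Take the white flanged glass ring that lies on the orange mark, slide it, flange down, down the stepped mandrel until it stops, and press it lightly home (it is glass: never hard) so that it sits square on its step. Read the colour of the step that stopped it, the one just below the ring, then take it off and set it down, without dropping it, flat and wholly on the coaster of that colour. Leave the two other rings and the frit jar where they are.

Things in the scene. Friction and masses are not known exactly. Their poses are not given: they have to be found in the camera images.
- mandrel: fixed upright steel sizing mandrel, 100 mm high, on a round foot 76 mm across, 11 mm high. Origin: centre of the foot's underside, z up along its axis. From the top: plain nose 11 mm thick with a 5 mm tapered tip (z=100 to 85 mm), then a blue, a yellow and a red step. The top 3 mm of each step is a 45 degree cone. A ring stops with its bore's edge on a cone; off-centre it can hang up on a higher shoulder.
- step_blue (a point): point on the mandrel's axis, 83.5 mm above its origin, halfway up the cone of the blue step (17 mm thick, z=69 to 85 mm), where the underside of a ring of 14 mm bore comes to rest.
- step_yellow (a point): point on the mandrel's axis, 67.5 mm above its origin, halfway up the cone of the yellow step (23 mm thick, z=53 to 69 mm), where the underside of a ring of 20 mm bore comes to rest.
- step_red (a point): point on the mandrel's axis, 51.5 mm above its origin, halfway up the cone of the red step (29 mm thick, z=34 to 53 mm, plain steel of the same thickness below), where the underside of a ring of 26 mm bore comes to rest.
- board: fixed dark wooden board, 120 x 150 mm, 6 mm thick, that carries the three rings. Origin: centre of its underside; the orange mark is at x=-27, y=0 mm, the two grey marks at x=28, y=+43 and -43 mm.
- job_spot (a point): centre of the orange mark (62 mm across) on the board's top; the ring lying here, within a few mm, is the one to gauge.
- ring_a: one of three opal-white flanged glass rings alike outside (about 40 g, 18 mm high: a flange 54 mm across and 4 mm thick at the bottom, above it a hub 42 mm across and 14 mm high, to grip); its bore, the same all through, is 14, 20 or 26 mm, each size once, and which is which is not told. Press with 3 to 8 N; over 25 N would chip it. Origin: centre of its underside, z along the bore, up.
- ring_b: one of three opal-white flanged glass rings alike outside (about 40 g, 18 mm high: a flange 54 mm across and 4 mm thick at the bottom, above it a hub 42 mm across and 14 mm high, to grip); its bore, the same all through, is 14, 20 or 26 mm, each size once, and which is which is not told. Press with 3 to 8 N; over 25 N would chip it. Origin: centre of its underside, z along the bore, up.
- ring_c: one of three opal-white flanged glass rings alike outside (about 40 g, 18 mm high: a flange 54 mm across and 4 mm thick at the bottom, above it a hub 42 mm across and 14 mm high, to grip); its bore, the same all through, is 14, 20 or 26 mm, each size once, and which is which is not told. Press with 3 to 8 N; over 25 N would chip it. Origin: centre of its underside, z along the bore, up.
- pad_blue: round fixed wooden coaster, 100 mm across, 6 mm thick, blue top. Origin: centre of its underside, z up.
- pad_yellow: round fixed wooden coaster, 100 mm across, 6 mm thick, yellow top. Origin: centre of its underside, z up.
- pad_red: round fixed wooden coaster, 100 mm across, 6 mm thick, red top. Origin: centre of its underside, z up.
- carry_case: bystander: fixed grey machine case that stands between the mandrel and the coasters, about 200 x 170 mm, 106 mm high, with its carrying handle standing up to about 195 mm. Origin: centre of its underside; carry things well over it or round its front.
- frit_jar: bystander: small loose frit jar with a lid, 54 mm across, 68 mm high. Origin: centre of its underside.
Not all that is in view belongs to the job. Leave any black look-alike of the ring_c alone. What is shaped like the ring_b but pink is not meant.

How it is judged:
By the outcome, as a careful person would: the job done as asked, in the order asked, and still so for the second after the job is handed in, with the robot touching nothing.
It also fails if it takes over 48 s, if anything falls off the work surface, if the arm or the gripper's body presses on something with over 40 N, if the wrist force passes 120 N, or if a joint passes its speed limit or range.

## Robot

A 6-joint arm with a two-finger parallel gripper is mounted at the origin on a cart in front of the work surface, level with it; the furniture and walls round the work are solid. World frame = base frame: x ahead of the robot, y to its left, z up, the work surface at z = 0. Lengths are in m, angles in rad, forces in N, time in s.
With the tool pointing down it reaches from about 0.25 to 0.8 m from the base axis. Payload 8.5 kg.
Tool frame: the origin (TCP) lies on the centre line of the jaws, within the pads' length; the fingertips stand 14 mm ahead of it and the grasp point (between the pads) lies 5 mm behind it (arm.nose_length is the distance from the TCP to the fingertips, in m); z points along the fingers, y is the line along which they close (so a half turn about z gives the same grasp; the last joint's range is limited). The gripper opens to 85 mm and grips with 20 to 120 N. Pads are 22 mm wide; open, the fingers measure 114 mm over their backs; the gripper's body (76 mm by 85 mm) begins 54 mm behind the grasp point. The pads swing forward as they close: fully open they stand 13 mm farther back than shut.
Start: joints at [-1.265, 0.238, -0.013, 1.319, 0, 1.571], TCP at [0.158, -0.501, 0.245] pointing down, gripper open.
Joint ranges: [-2.66, 2.66], [-1.03, 1.9], [-1.14, 1.46], [-1.82, 2.27], [-1.45, 1.34], [-3.14, 3.14]. Speed limits (rad/s): [2.22, 2.22, 2.79, 3.14, 3.14, 3.14].

## Interface

Orientations are given as [roll, pitch, yaw] about the fixed x, y, z axes, in that order (R = Rz(yaw) Ry(pitch) Rx(roll)).
In Python, from station import status, vision, hand_in, arm gives the robot as it stands.
- The arm moves only by the tool step_arm, never from a script. Its arguments are lists of equal length, an entry for each row: "offset": the shift along the tool's x, y, z normalised to -1 to 1, where 1 is 500 mm, a list of three; "twist": the turn, a rotation vector about the tool's x, y, z normalised to -1 to 1, where 1 is pi/4 rad, a list of three; "gripper": the closure, from 0 (fully open) to 1 (shut). In form: {"offset": [[x, y, z], ...], "twist": [[rx, ry, rz], ...], "gripper": [gripper, ...]}. A call has 1 to 5 rows; each row is the pose to reach, as a shift and turn from the pose commanded when the call began, along the tool's axes at that moment; what a row does not reach only later rows make up. A row lasts 1/12 s, in which the tool goes at most 41.7 mm and 7.16 degrees, less where a joint would pass 70% of its speed; a pose out of reach is approached as far as the arm can. A call with a number of a shift or a turn outside -1 to 1 is refused whole. A call with a gripper value outside its range is refused whole. The fingers move at their own pace and stop on an object; the grip force is fixed at half the most. Time passes only in rows, so rows that repeat a pose let the fingers close. It gives the time, the measured TCP pose, the force, the opening and the grip force at its end, in the units of the state.
- status.get_state(): the state, without advancing time (a new reading comes with each control period).
- vision.camera(name): name is "scene" or "side" or "wrist"; returns the picture (420x560x3 uint8, red, green, blue); there is no depth.
- vision.camera_params(name): a dict with "camera_matrix" (3x3 intrinsics, pixels), "dist" ([k1, k2, p1, p2, k3] as OpenCV has them; the pictures are not rectified), "T" (4x4, takes a point from camera to world coordinates). Camera axes: x right, y up, looking along -z (the intrinsics and any distortion apply to the point x, -y, -z); pixel columns grow to the right and rows downward; lengths in m; the calibration is good to about 2 mm. A picture is of the moment at which its call begins: read the wrist's pose just before it. camera_params takes no time and is no camera call; for the wrist camera it gives the pose at the moment of the call.
- hand_in(): hands the job in; it is judged then, once.
The state is a dict: "t": time; "joint_pos": joint angles; "qvel": joint speeds; "joint_torque": joint torques, N m; "tcp_pos": TCP position; "tcp_rot": TCP orientation; "ft_force": force on the tool from outside, world axes, zero at the start; "torque": the same for the moment, N m; "width": finger opening in m; "finger_force": force on a finger pad.
Only numpy, scipy, OpenCV 4.12 (cv2) and the standard library are available. Lean on these libraries where they do the work, as an engineer would, in place of code of your own. Each camera call takes 0.05 s, during which the arm holds its last target. There are 200 camera calls.

## Working session

There is one attempt and no reset: what is moved stays moved. The work goes in short steps, Python scripts to look and compute and a tool call to move; the robot and the scene stay as the last step left them, time stands still between calls to the robot, and variables do not carry over. Pictures are saved under pics/ and viewed, at most 12 in all, crops included, and the job is handed in when it is done.

Besides the shell and the picture viewer there is one more tool, called after "Emit:" as a command line: name --argument value ..., lists and objects as JSON in quotes. step_arm: Moves the arm, as the interface text tells. Its arguments: {"type":"object","properties":{"offset":{"type":"array","items":{"type":"array","items":{"type":"number","minimum":-1,"maximum":1}}},"twist":{"type":"array","items":{"type":"array","items":{"type":"number","minimum":-1,"maximum":1}}},"gripper":{"type":"array","items":{"type":"number"}}},"required":["offset","twist","gripper"]}

```bash
mkdir -p pics; cat > h.py <<'E'
import numpy as np, cv2
from station import status, vision, arm
def snap(n,f):
    im=vision.camera(n); cv2.imwrite('pics/'+f,im[:,:,::-1]); return im
def ray(n,uv,P=None):
    P=P or vision.camera_params(n); K=np.array(P['camera_matrix'],float);T=np.array(P['T'])
    p=cv2.undistortPoints(np.array([[uv]],float),K,np.array(P['dist'],float))[0,0]
    return T[:3,3],T[:3,:3]@np.array([p[0],-p[1],-1])
def at(n,uv,z,P=None):
    o,d=ray(n,uv,P); return o+d*(z-o[2])/d[2]
def proj(n,X,P=None):
    P=P or vision.camera_params(n); K=np.array(P['camera_matrix'],float);T=np.array(P['T'])
    c=(np.atleast_2d(X)-T[:3,3])@T[:3,:3]; c=c*[1,-1,-1]
    return cv2.projectPoints(c,np.zeros(3),np.zeros(3),K,np.array(P['dist'],float))[0][:,0]
E
python3 - <<'E'
from h import *
a=snap('scene','s1.png');b=snap('side','d1.png')
for n in('scene','side','wrist'):
    p=vision.camera_params(n);print(n,np.round(p['T'],3).tolist(),np.round(p['camera_matrix'],0).tolist())
s=status.get_state();print(s['t'],s['tcp_pos'],s['tcp_rot'],s['width'])
E
```

```text
scene [[0.82, 0.326, -0.471, 0.001], [-0.573, 0.483, -0.663, -0.803], [0.012, 0.813, 0.582, 0.725], [0.0, 0.0, 0.0, 1.0]] [[384.0, 0.0, 280.0], [0.0, 384.0, 215.0], [0.0, 0.0, 1.0]]
side [[0.912, 0.223, -0.344, 0.103], [-0.409, 0.523, -0.748, -0.917], [0.013, 0.823, 0.568, 0.717], [0.0, 0.0, 0.0, 1.0]] [[442.0, 0.0, 273.0], [0.0, 442.0, 208.0], [0.0, 0.0, 1.0]]
wrist [[0.301, 0.915, 0.268, 0.226], [-0.954, 0.289, 0.083, -0.479], [-0.001, -0.281, 0.96, 0.373], [0.0, 0.0, 0.0, 1.0]] [[291.0, 0.0, 280.0], [0.0, 291.0, 214.0], [0.0, 0.0, 1.0]]
0.1 [ 0.15797763 -0.50030509  0.24473309] [-3.14028544e+00 -2.56634528e-05  3.05839164e-01] 0.08511835716722908
```

View pics/s1.png

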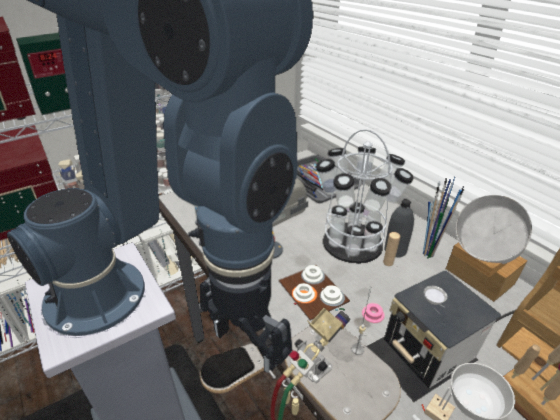

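View pics/d1.png

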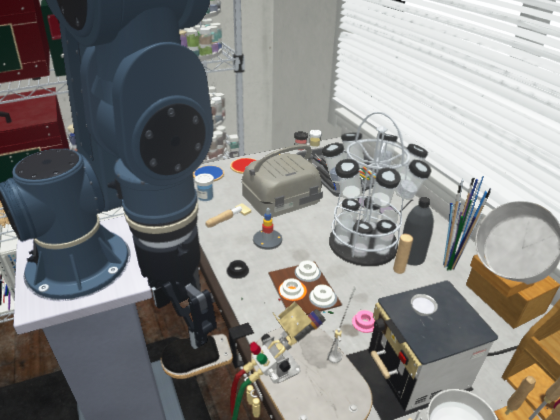

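Side view: there are three white rings on the board, at (293,289) on the orange mark, and at (307,270) and (321,295) on grey marks. The black look-alike is at (237,268) and the pink one at (365,321). The mandrel is at (267,240), the case at (283,180), the frit jar at (204,187), the blue coaster at (208,173) and the red at (243,164). The white ring at (293,289) fits the description because it lies on the orange mark. I'll confirm it in a crop.

```bash
python3 - <<'E'
from h import *
b=cv2.imread('pics/d1.png');cv2.imwrite('pics/d1c.png',cv2.resize(b[140:320,180:380],None,fx=3.3,fy=3.3,interpolation=cv2.INTER_CUBIC))
for nm,uv,z in [('ring',(293,289),.015),('rb',(307,270),.015),('rc',(321,295),.015),('mandrel foot',(267,240),.006),('tip',(267,210),.1),('blue',(208,173),.006),('red',(243,164),.006),('jar',(204,187),.04),('case',(283,185),.08),('blackring',(237,268),.01)]:
    print(nm,at('side',uv,z).round(3))
E
```

```text
ring [ 0.44  -0.298  0.015]
rb [ 0.498 -0.255  0.015]
rc [ 0.488 -0.339  0.015]
mandrel foot [ 0.461 -0.106  0.006]
tip [ 0.461 -0.106  0.1  ]
blue [0.424 0.282 0.006]
red [0.548 0.294 0.006]
jar [0.374 0.152 0.04 ]
case [0.561 0.014 0.08 ]
blackring [ 0.352 -0.179  0.01 ]
```

View pics/d1c.png

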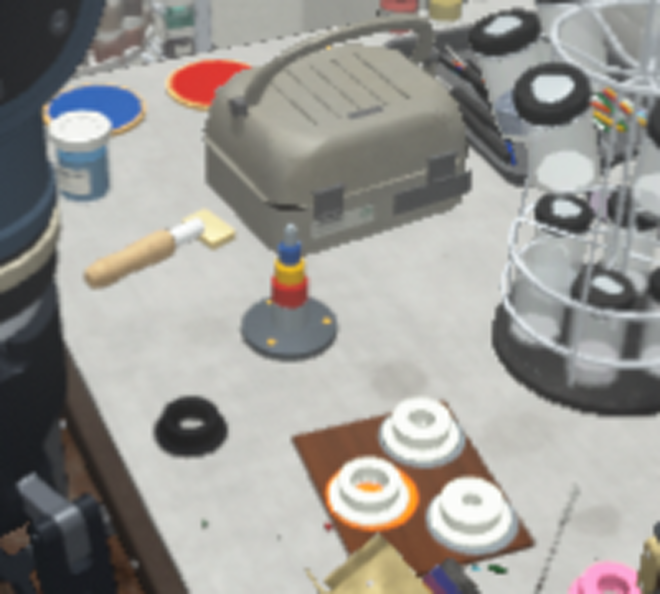

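The crop shows that the ring on the orange mark, at crop (370,492), is a white flanged ring with orange visible through its wide bore, so it is the one to gauge. Now I'll move above it.

Emit:
step_arm --offset '[[0.08,-0.025,0],[0.16,-0.05,0],[0.24,-0.08,0],[0.32,-0.1,0],[0.4,-0.13,0]]' --twist '[[0,0,0.1],[0,0,0.2],[0,0,0.3],[0,0,0.39],[0,0,0.39]]' --gripper '[0.25,0.25,0.25,0.25,0.25]'

```text
t: 0.52
tcp_pos: [0.3288, -0.3786, 0.2451]
tcp_rot: [-3.142, -0.0, -0.006]
ft_force: [0.1, -2.0, 0.3]
width: 0.0646
finger_force: 0.0
```

```bash
python3 - <<'E'
from h import *
s=status.get_state();print(s['t'],s['tcp_pos'],s['tcp_rot'],s['width'],arm.nose_length)
print([at('side',p,0).round(3) for p in [(335,362),(295,325),(250,368)]])
E
```

```text
0.5167 [ 0.3288479  -0.37864785  0.24508802] [-3.14155019e+00 -1.42043573e-05 -5.67710467e-03] 0.06459292491113906 0.014
[array([ 0.434, -0.495,  0.   ]), array([ 0.405, -0.381,  0.   ]), array([ 0.28 , -0.441,  0.   ])]
```

Emit:
step_arm --offset '[[0.055,-0.04,0.0],[0.11,-0.08,0.03],[0.165,-0.12,0.08],[0.222,-0.16,0.13],[0.222,-0.16,0.13]]' --twist '[[0,0,0],[0,0,0],[0,0,0],[0,0,0],[0,0,0]]' --gripper '[0.25,0.25,0.25,0.25,0.25]'

```text
t: 0.93
tcp_pos: [0.4406, -0.2957, 0.1759]
tcp_rot: [-3.137, 0.003, 0.003]
ft_force: [0.3, 1.1, -1.3]
width: 0.064
finger_force: 0.0
```

```bash
python3 - <<'E'
from h import *
s=status.get_state();print(s['t'],s['tcp_pos'],s['tcp_rot'],s['width'])
P=vision.camera_params('wrist');snap('wrist','w1.png')
import pickle;pickle.dump(P,open('w1.pkl','wb'))
E
```

```text
0.9333 [ 0.44055825 -0.29574087  0.17588641] [-3.13738962  0.0034883   0.00339456] 0.06400426808924675
```

View pics/w1.png

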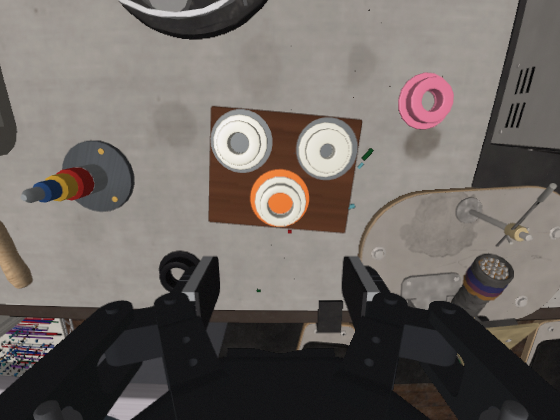

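```bash
cat >> h.py <<'E'
from scipy.optimize import minimize
_t=np.linspace(0,2*np.pi,60)
def circ(c,r,z): return np.c_[c[0]+r*np.cos(_t),c[1]+r*np.sin(_t),0*_t+z]
def mask_of(n,c,circles,P):
    m=np.zeros((420,560),np.uint8)
    for r,z in circles: cv2.fillPoly(m,[np.round(proj(n,circ(c,r,z),P)*16).astype(np.int32)],1,shift=4)
    return m
def fit(n,mask,c0,circles,P,roi=70):
    u=proj(n,[[*c0,circles[0][1]]],P)[0]; yy,xx=np.mgrid[:420,:560]
    near=(abs(xx-u[0])<roi)&(abs(yy-u[1])<roi)
    f=lambda c:((mask_of(n,c,circles,P)!=mask)&near).sum()
    r=minimize(f,c0,method='Nelder-Mead',options=dict(initial_simplex=np.array([c0,np.add(c0,[.012,0]),np.add(c0,[0,.012])]),xatol=1e-4))
    return r.x,r.fun
E
python3 - <<'E'
from h import *
import pickle;P=pickle.load(open('w1.pkl','rb'))
im=cv2.imread('pics/w1.png');h=cv2.cvtColor(im,cv2.COLOR_BGR2HSV)
w=((h[...,1]<60)&(h[...,2]>125)).astype(np.uint8)
o=((h[...,1]>150)&(h[...,2]>150)&(h[...,0]<22)).astype(np.uint8)
print(at('wrist',(280,200),.006,P).round(4))
# union orange+white: orange mark disc + ring
n,l,st,ce=cv2.connectedComponentsWithStats(((o|w)),connectivity=4); k=l[220,280] ; print(st[l[200,255]] )
m=np.zeros_like(w);box=(slice(160,232),slice(244,318));m[box]=(o|w)[box]
print('mark+ring',fit('wrist',m,[.44,-.298],[(.031,.006)],P))
wh=np.zeros_like(w);wh[box]=w[box]
# fill bore
cn=cv2.findContours(wh,cv2.RETR_EXTERNAL,cv2.CHAIN_APPROX_NONE)[0];c=max(cn,key=cv2.contourArea);f=np.zeros_like(w);cv2.drawContours(f,[c],-1,1,-1);print(cv2.boundingRect(c))
print('ring',fit('wrist',f,[.44,-.298],[(.027,.010),(.021,.024)],P))
d=(h[...,2]<125)&(h[...,1]<70)
d=d.astype(np.uint8)[130:220,60:140];M=np.zeros_like(w);M[130:220,60:140]=d
print('foot center ~',at('wrist',(101,176),.011,P).round(4),'tip',at('wrist',(26,197),.1,P).round(4))
v=im.copy()
def dr(c,r,z,col): cv2.polylines(v,[np.round(proj('wrist',circ(c,r,z),P)*8).astype(np.int32)],True,col,1,shift=3)
rc=fit('wrist',f,[.44,-.298],[(.027,.010),(.021,.024)],P)[0]
dr(rc,.027,.010,(0,0,255));dr(rc,.021,.024,(255,0,0));dr(rc,.013,.024,(0,255,0))
mc=(at('wrist',(101,176),.011,P))[:2]
dr(mc,.038,.011,(0,0,255));dr(mc,.0055,.095,(0,255,0));dr(mc,.0145,.05,(0,255,0))
cv2.imwrite('pics/w1o.png',np.vstack([cv2.resize(v[130:240,0:140],None,fx=3.5,fy=3.5)[:, :490],cv2.resize(v[150:240,230:370],None,fx=3.5,fy=3.5)])[:600] if 0 else np.hstack([cv2.resize(v[130:240,10:140],None,fx=3,fy=3),cv2.resize(v[130:240,230:360],None,fx=3,fy=3)]))
E
```

```text
[ 0.4392 -0.2946  0.006 ]
[ 250  169   59   57 2440]
mark+ring (array([ 0.44094098, -0.29345602]), np.float64(899.0))
(255, 177, 51, 49)
ring (array([ 0.43862062, -0.29436478]), np.float64(167.0))
foot center ~ [ 0.4654 -0.1095  0.011 ] tip [ 0.4641 -0.104   0.1   ]
```

View pics/w1o.png

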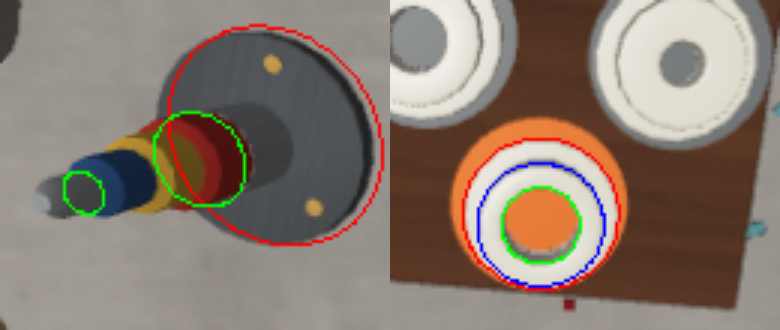

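The overlay matches: in the right half, the red, blue and green circles lie on the ring's flange, hub and 26 mm bore at about (0.4386,-0.2944). In the left half, the mandrel circles lie 2-3 mm off to the right, which puts it near (0.464,-0.106). Now I'll descend.

Emit:
step_arm --offset '[[-0.003,-0.008,0.07],[-0.003,-0.008,0.14],[-0.003,-0.008,0.2],[-0.003,-0.008,0.24],[-0.003,-0.008,0.24]]' --twist '[[0,0,0],[0,0,0],[0,0,0],[0,0,0],[0,0,0]]' --gripper '[0.25,0.25,0.25,0.25,0.25]'

```text
t: 1.4
tcp_pos: [0.4343, -0.295, 0.0571]
tcp_rot: [-3.138, 0.005, -0.001]
ft_force: [-0.3, 0.2, 0.8]
width: 0.0642
finger_force: 0.0
```

```bash
python3 - <<'E'
from h import *
P=vision.camera_params('wrist');s=status.get_state();print(s['t'],s['tcp_pos'],s['tcp_rot'],s['width'])
im=snap('wrist','w2.png')
h=cv2.cvtColor(im,cv2.COLOR_RGB2HSV)
w=((h[...,1]<60)&(h[...,2]>125)).astype(np.uint8)
u=proj('wrist',[[.4386,-.2944,.01]],P)[0];print(u)
n,l,st,ce=cv2.connectedComponentsWithStats(w);k=[ (i,st[i].tolist()) for i in range(1,n) if st[i][4]>1500];print(k)
E
```

```text
1.4 [ 0.43428926 -0.29501917  0.0571451 ] [-3.13832309e+00  5.24713397e-03 -1.34492184e-03] 0.06419690298624811
[279.7381996  236.65652032]
[(1, [0, 0, 560, 379, 107387]), (3, [309, 106, 91, 91, 6006]), (6, [207, 197, 148, 160, 13417]), (7, [411, 219, 149, 167, 11755])]
```

View pics/w2.png

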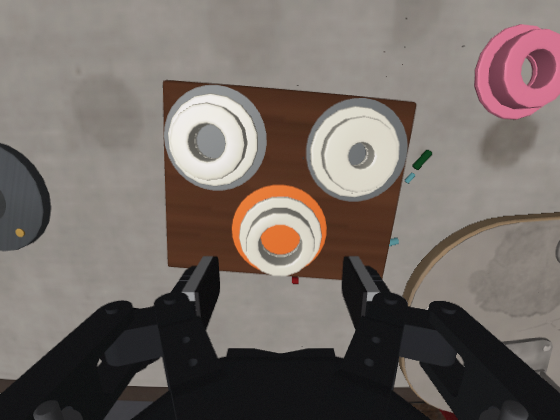

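The wrist view shows the ring centred between the fingers, with its bore's top rim at about (280,240).

```bash
python3 - <<'E'
from h import *
P=vision.camera_params('wrist');s=status.get_state();print(s['t'],s['tcp_pos'],s['tcp_rot'],s['width'])
im=cv2.imread('pics/w2.png');h=cv2.cvtColor(im,cv2.COLOR_BGR2HSV)
w=((h[...,1]<60)&(h[...,2]>100)).astype(np.uint8);w[:195]=0;w[280:]=0;w[:,:230]=0;w[:,330:]=0
c=max(cv2.findContours(w,cv2.RETR_EXTERNAL,cv2.CHAIN_APPROX_NONE)[0],key=cv2.contourArea);f=np.zeros_like(w);cv2.drawContours(f,[c],-1,1,-1);print(cv2.boundingRect(c))
print(fit('wrist',f,[.4386,-.2944],[(.027,.010),(.021,.024)],P))
E
```

```text
1.45 [ 0.43538527 -0.2956713   0.05930498] [-3.13964477e+00  3.14847114e-03 -1.41774968e-03] 0.06403512999538445
(230, 197, 92, 83)
(array([ 0.43847388, -0.29497047]), np.float64(544.0))
```

Emit:
step_arm --offset '[[0,0,0.035],[0,0,0.067],[0,0,0.067],[0,0,0.067]]' --twist '[[0,0,0],[0,0,0],[0,0,0],[0,0,0]]' --gripper '[0.25,0.25,0.25,0.25]'

```text
t: 1.78
tcp_pos: [0.4372, -0.2964, 0.0282]
tcp_rot: [3.141, -0.001, -0.001]
ft_force: [-0.5, -0.0, 0.0]
width: 0.0642
finger_force: 0.0
```

Emit:
step_arm --offset '[[0,0,0.002],[0,0,0.002],[0,0,0.002],[0,0,0.002],[0,0,0.002]]' --twist '[[0,0,0],[0,0,0],[0,0,0],[0,0,0],[0,0,0]]' --gripper '[0.3,0.4,0.5,0.6,0.7]'

```text
t: 2.2
tcp_pos: [0.4376, -0.2962, 0.0274]
tcp_rot: [3.14, -0.002, -0.001]
ft_force: [-3.5, 1.5, 12.5]
width: 0.0389
finger_force: 58.9
```

Emit:
step_arm --offset '[[0,0,0],[0,0,0],[0,0,0]]' --twist '[[0,0,0],[0,0,0],[0,0,0]]' --gripper '[0.8,0.8,0.8]'

```text
t: 2.45
tcp_pos: [0.4376, -0.2962, 0.0275]
tcp_rot: [3.14, -0.002, -0.001]
ft_force: [-3.4, 1.2, 12.4]
width: 0.0391
finger_force: 58.9
```

Emit:
step_arm --offset '[[0,0,-0.004],[0,0,-0.03],[0,0,-0.1],[0,0,-0.18],[0,0,-0.22]]' --twist '[[0,0,0],[0,0,0],[0,0,0],[0,0,0],[0,0,0]]' --gripper '[0.8,0.8,0.8,0.8,0.8]'

```text
t: 2.87
tcp_pos: [0.438, -0.2964, 0.14]
tcp_rot: [3.139, -0.003, -0.0]
ft_force: [1.0, -1.0, 0.0]
width: 0.0388
finger_force: 60.5
```

Emit:
step_arm --offset '[[0,-0.03,-0.04],[0,-0.09,-0.04],[0,-0.15,-0.04],[0,-0.2,-0.04],[0,-0.2,-0.04]]' --twist '[[0,0,0],[0,0,0],[0,0,0],[0,0,0],[0,0,0]]' --gripper '[0.8,0.8,0.8,0.8,0.8]'

```text
t: 3.28
tcp_pos: [0.4364, -0.1924, 0.1564]
tcp_rot: [-3.14, 0.0, 0.002]
ft_force: [0.2, -0.3, -0.1]
width: 0.0396
finger_force: 60.5
```

Emit:
step_arm --offset '[[0,0,0],[0,0,0],[0,0,0]]' --twist '[[0,0,0],[0,0,0],[0,0,0]]' --gripper '[0.8,0.8,0.8]'

```text
t: 3.53
tcp_pos: [0.4373, -0.1964, 0.1559]
tcp_rot: [3.141, -0.0, -0.001]
ft_force: [-0.2, 0.2, -0.7]
width: 0.0391
finger_force: 60.5
```

```bash
python3 - <<'E'
from h import *
import pickle
P=vision.camera_params('wrist');s=status.get_state();print(s['t'],s['tcp_pos'],s['tcp_rot'],s['width'],s['ft_force'])
im=snap('wrist','w3.png');pickle.dump((P,s),open('w3.pkl','wb'))
snap('side','d3.png');snap('scene','s3.png')
b=cv2.imread('pics/d3.png')
cv2.imwrite('pics/w3s.png',np.hstack([cv2.imread('pics/w3.png')[:, 60:460],cv2.resize(b[130:340,170:370],(400,420))]))
E
```

```text
3.5333 [ 0.43728948 -0.19643575  0.15594677] [ 3.14132872e+00 -3.04528970e-04 -1.03506584e-03] 0.03905927371799528 [-0.1980615   0.23420682 -0.6516146 ]
```

View pics/w3s.png

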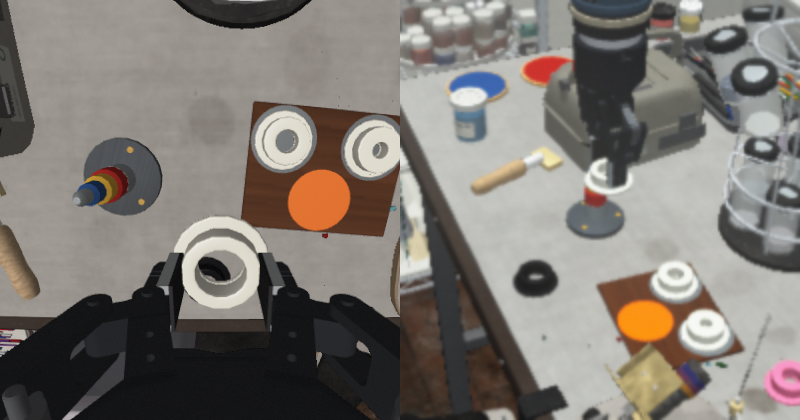

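Ring held level: its hub top is at about (281,265) in the wrist frame. The mandrel is upright at about (180,178) there, and the orange mark is now empty.

```bash
cat >> h.py <<'E'
MAN=[(8.5,z) for z in np.arange(70,82.1,2)]+[(7,83.5)]+[(11.5,z) for z in np.arange(54,66.1,2)]+[(10,67.5)]+[(14.5,z) for z in np.arange(34.5,50.1,2)]+[(13,51.5)]
MAN=[(a/1e3,b/1e3) for a,b in MAN]
def colmask(bgr):
    h=cv2.cvtColor(bgr,cv2.COLOR_BGR2HSV); return ((h[...,1]>140)&(h[...,2]>40)).astype(np.uint8)
def fitman(n,bgr,P,c0=(.464,-.106),roi=45):
    m=colmask(bgr);u=proj(n,[[*c0,.06]],P)[0].astype(int);k=np.zeros_like(m);sl=(slice(max(0,u[1]-roi),u[1]+roi),slice(max(0,u[0]-roi),u[0]+roi));k[sl]=m[sl]
    nn,l,st,_=cv2.connectedComponentsWithStats(k);m=np.isin(l,[i for i in range(1,nn) if st[i][4]>60]).astype(np.uint8)
    x,e=fit(n,m,list(c0),MAN,P,roi); return x,e,int(m.sum())
E
python3 - <<'E'
from h import *
import pickle
P,s=pickle.load(open('w3.pkl','rb'))
P1=pickle.load(open('w1.pkl','rb'))
print('w3',fitman('wrist',cv2.imread('pics/w3.png'),P));print('w1',fitman('wrist',cv2.imread('pics/w1.png'),P1))
print('d1',fitman('side',cv2.imread('pics/d1.png'),vision.camera_params('side'),roi=25))
im=cv2.imread('pics/w3.png');h=cv2.cvtColor(im,cv2.COLOR_BGR2HSV)
w=((h[...,1]<60)&(h[...,2]>165)).astype(np.uint8);w[310:]=0;w[:205]=0;w[:,:225]=0;w[:,340:]=0
c=max(cv2.findContours(w,cv2.RETR_EXTERNAL,cv2.CHAIN_APPROX_NONE)[0],key=cv2.contourArea);f=np.zeros_like(w);cv2.drawContours(f,[c],-1,1,-1);print(cv2.boundingRect(c))
zb=s['tcp_pos'][2]-.0215
T=s['tcp_pos']
from scipy.optimize import minimize
def cost(c):
    m=mask_of('wrist',c,[(.027,zb),(.027,zb+.004),(.021,zb+.018)],P); return (m!=f)[205:252,225:340].sum()
r=minimize(cost,T[:2],method='Nelder-Mead',options=dict(initial_simplex=np.array([T[:2],T[:2]+[.008,0],T[:2]+[0,.008]])))
print('ring',r.x,r.fun,'rel tcp',r.x-T[:2])
v=im.copy()
for rr,z in((.027,zb+.004),(.021,zb+.018),(.013,zb+.018)):cv2.polylines(v,[np.round(proj('wrist',circ(r.x,rr,z),P)*8).astype(np.int32)],True,(0,0,255),1,shift=3)
mc=fitman('wrist',im,P)[0]
for rr,z in((.038,.011),(.0145,.05),(.0115,.066),(.0085,.082),(.0055,.095)):cv2.polylines(v,[np.round(proj('wrist',circ(mc,rr,z),P)*8).astype(np.int32)],True,(0,255,0),1,shift=3)
cv2.imwrite('pics/w3o.png',cv2.resize(v[120:320,110:370],None,fx=3,fy=3))
E
```

```text
w3 (array([ 0.46442305, -0.10276855]), np.float64(400.0), 1139)
w1 (array([ 0.46371362, -0.10218152]), np.float64(313.0), 1338)
d1 (array([ 0.46698755, -0.10140442]), np.float64(108.0), 106)
(234, 216, 93, 93)
ring [ 0.43633519 -0.19605884] 563.0 rel tcp [-0.00095429  0.00037691]
```

View pics/w3o.png

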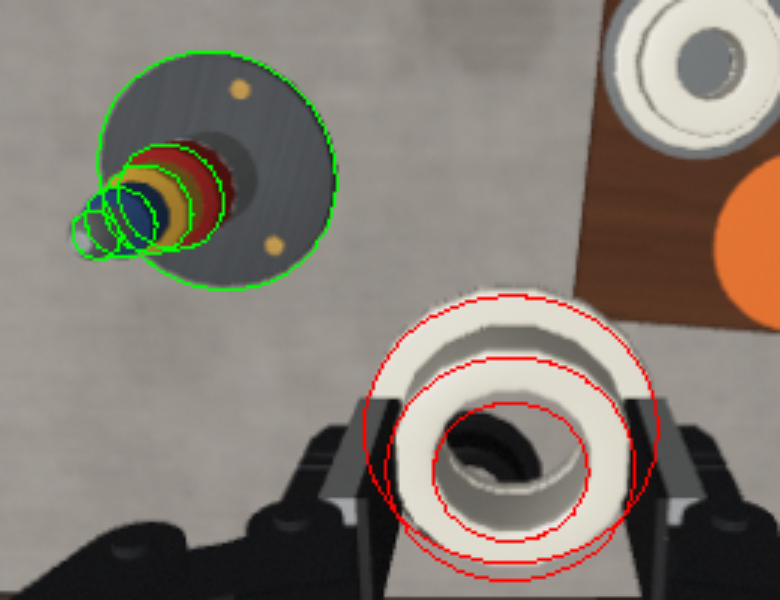

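The mandrel overlay (green) fits exactly at (0.464,-0.103). The ring's bore sits about 1 mm ahead of the TCP in x. I'll move over the mandrel and begin the descent.

Emit:
step_arm --offset '[[0.015,-0.06,0],[0.033,-0.12,0],[0.051,-0.187,0],[0.051,-0.187,0],[0.051,-0.187,0]]' --twist '[[0,0,0],[0,0,0],[0,0,0],[0,0,0],[0,0,0]]' --gripper '[0.8,0.8,0.8,0.8,0.8]'

```text
t: 4.1
tcp_pos: [0.463, -0.1013, 0.1557]
tcp_rot: [-3.141, 0.0, 0.002]
ft_force: [0.2, -0.5, -0.2]
width: 0.0388
finger_force: 60.6
```

Emit:
step_arm --offset '[[0,0,0.03],[0,0,0.05],[0,0,0.05],[0,0,0.05]]' --twist '[[0,0,0],[0,0,0],[0,0,0],[0,0,0]]' --gripper '[0.8,0.8,0.8,0.8]'

```text
t: 4.43
tcp_pos: [0.4621, -0.1032, 0.1306]
tcp_rot: [-3.141, 0.001, -0.002]
ft_force: [0.5, 0.4, 0.1]
width: 0.0388
finger_force: 60.6
```

```bash
python3 - <<'E'
from h import *
P=vision.camera_params('wrist');s=status.get_state();print(s['t'],s['tcp_pos'],s['tcp_rot'],s['ft_force'],s['torque'])
im=snap('wrist','w4.png')[:,:,::-1].copy();zb=s['tcp_pos'][2]-.0215
c=s['tcp_pos'][:2]+[.001,0]
for cc,rr,z,col in((c,.027,zb+.004,(0,0,255)),(c,.013,zb+.018,(0,0,255)),((.464,-.103),.0055,.095,(0,255,0)),((.464,-.103),.038,.011,(0,255,0))):cv2.polylines(im,[np.round(proj('wrist',circ(cc,rr,z),P)*8).astype(np.int32)],True,col,1,shift=3)
cv2.imwrite('pics/w4o.png',cv2.resize(im[180:330,180:380],None,fx=4,fy=4))
E
```

```text
4.4333 [ 0.46212635 -0.10317956  0.13056448] [-3.14143937e+00  1.29181264e-03 -1.88696808e-03] [0.50989244 0.38996826 0.08065027] [-0.0128786  -0.0021234   0.01683491]
```

View pics/w4o.png

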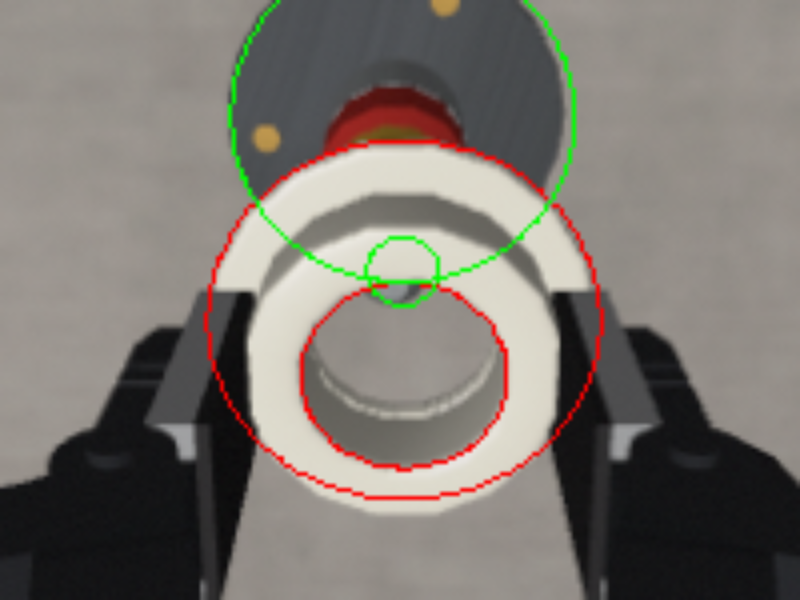

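Overlay: the ring's bore is as predicted, and the mandrel axis lies about 1 mm to +y and +x of the bore. I'll correct for that and descend in small steps, watching the force.

Emit:
step_arm --offset '[[0.002,-0.002,0],[0.002,-0.002,0.02],[0.002,-0.002,0.04],[0.002,-0.002,0.06],[0.002,-0.002,0.06]]' --twist '[[0,0,0],[0,0,0],[0,0,0],[0,0,0],[0,0,0]]' --gripper '[0.8,0.8,0.8,0.8,0.8]'

```text
t: 4.9
tcp_pos: [0.4631, -0.1014, 0.1]
tcp_rot: [-3.141, 0.001, -0.001]
ft_force: [-0.6, -0.4, -0.6]
width: 0.0392
finger_force: 60.6
```

Emit:
step_arm --offset '[[0,0,0.005],[0,0,0.01],[0,0,0.015],[0,0,0.02],[0,0,0.02]]' --twist '[[0,0,0],[0,0,0],[0,0,0],[0,0,0],[0,0,0]]' --gripper '[0.8,0.8,0.8,0.8,0.8]'

```text
t: 5.32
tcp_pos: [0.4636, -0.1013, 0.0906]
tcp_rot: [-3.141, 0.0, -0.001]
ft_force: [0.5, 1.2, 0.2]
width: 0.0389
finger_force: 60.6
```

Emit:
step_arm --offset '[[0,0,0.003],[0,0,0.006],[0,0,0.008],[0,0,0.008]]' --twist '[[0,0,0],[0,0,0],[0,0,0],[0,0,0]]' --gripper '[0.8,0.8,0.8,0.8]'

```text
t: 5.65
tcp_pos: [0.4635, -0.1013, 0.0866]
tcp_rot: [-3.141, 0.0, -0.001]
ft_force: [-0.0, 1.0, -0.8]
width: 0.0388
finger_force: 60.6
```

Emit:
step_arm --offset '[[0,0,0.003],[0,0,0.006],[0,0,0.006]]' --twist '[[0,0,0],[0,0,0],[0,0,0]]' --gripper '[0.8,0.8,0.8]'

```text
t: 5.9
tcp_pos: [0.4635, -0.1012, 0.0835]
tcp_rot: [-3.141, 0.0, -0.0]
ft_force: [-1.0, 0.2, -1.0]
width: 0.0387
finger_force: 60.6
```

Emit:
step_arm --offset '[[0,0,0.003],[0,0,0.006],[0,0,0.009],[0,0,0.009]]' --twist '[[0,0,0],[0,0,0],[0,0,0],[0,0,0]]' --gripper '[0.8,0.8,0.8,0.8]'

```text
t: 6.23
tcp_pos: [0.4635, -0.1012, 0.079]
tcp_rot: [-3.141, 0.0, -0.0]
ft_force: [-0.7, -0.6, 0.0]
width: 0.0386
finger_force: 60.6
```

Emit:
step_arm --offset '[[0,0,0.003],[0,0,0.006],[0,0,0.006]]' --twist '[[0,0,0],[0,0,0],[0,0,0]]' --gripper '[0.8,0.8,0.8]'

```text
t: 6.48
tcp_pos: [0.4635, -0.1012, 0.076]
tcp_rot: [-3.141, 0.0, -0.001]
ft_force: [0.9, -0.1, -1.3]
width: 0.039
finger_force: 60.6
```

Emit:
step_arm --offset '[[0,0,0.002],[0,0,0.004],[0,0,0.004]]' --twist '[[0,0,0],[0,0,0],[0,0,0]]' --gripper '[0.8,0.8,0.8]'

```text
t: 6.73
tcp_pos: [0.4636, -0.1013, 0.0741]
tcp_rot: [-3.141, 0.0, -0.001]
ft_force: [-0.2, -0.3, -0.5]
width: 0.039
finger_force: 60.6
```

Emit:
step_arm --offset '[[0,0,0.001],[0,0,0.001]]' --twist '[[0,0,0],[0,0,0]]' --gripper '[0.8,0.8]'

```text
t: 6.9
tcp_pos: [0.4636, -0.1012, 0.0737]
tcp_rot: [-3.141, 0.0, -0.0]
ft_force: [0.5, 0.3, 0.3]
width: 0.0389
finger_force: 60.6
```

Emit:
step_arm --offset '[[0,0,0.001],[0,0,0.001]]' --twist '[[0,0,0],[0,0,0]]' --gripper '[0.8,0.8]'

```text
t: 7.07
tcp_pos: [0.4636, -0.1013, 0.0733]
tcp_rot: [-3.141, 0.0, -0.0]
ft_force: [-0.2, 0.5, -0.2]
width: 0.0391
finger_force: 60.6
```

Emit:
step_arm --offset '[[0,0,0.001],[0,0,0.001]]' --twist '[[0,0,0],[0,0,0]]' --gripper '[0.8,0.8]'

```text
t: 7.23
tcp_pos: [0.4637, -0.1013, 0.0728]
tcp_rot: [3.142, -0.0, -0.001]
ft_force: [-0.5, -0.5, 1.0]
width: 0.039
finger_force: 60.7
```

Emit:
step_arm --offset '[[0,0,0.001],[0,0,0.001]]' --twist '[[0,0,0],[0,0,0]]' --gripper '[0.8,0.8]'

```text
t: 7.4
tcp_pos: [0.4638, -0.1013, 0.0725]
tcp_rot: [3.142, -0.0, -0.001]
ft_force: [-0.0, -0.3, 5.0]
width: 0.0389
finger_force: 61.1
```

Emit:
step_arm --offset '[[0,0,0],[0,0,0],[0,0,0],[0,0,0],[0,0,0]]' --twist '[[0,0,0],[0,0,0],[0,0,0],[0,0,0],[0,0,0]]' --gripper '[0.8,0.8,0.8,0.8,0.8]'

```text
t: 7.82
tcp_pos: [0.4638, -0.1013, 0.0725]
tcp_rot: [3.142, -0.0, -0.001]
ft_force: [-1.0, 0.2, 6.0]
width: 0.0385
finger_force: 61.1
```

```bash
python3 - <<'E'
from h import *
s=status.get_state();print(s['t'],s['tcp_pos'],s['tcp_rot'],s['ft_force'],s['torque'])
a=snap('side','d5.png');b=snap('wrist','w5.png');c=snap('scene','s5.png')
u=proj('side',[[.464,-.102,.06]])[0].astype(int);v=proj('scene',[[.464,-.102,.06]])[0].astype(int);print(u,v)
d=a[u[1]-40:u[1]+40,u[0]-30:u[0]+30][:,:,::-1];e=a[120:220,150:300][:,:,::-1]
cv2.imwrite('pics/d5c.png',np.hstack([cv2.resize(d,(300,400),interpolation=2),cv2.resize(e,(490,400),interpolation=2)]))
E
```

```text
7.8167 [ 0.46376733 -0.10133081  0.07250029] [ 3.14153806e+00 -3.14925895e-04 -5.38890283e-04] [-1.00281508  0.21497194  5.99594761] [ 0.02344025  0.23362849 -0.00361313]
[267 222] [269 233]
```

View pics/d5c.png

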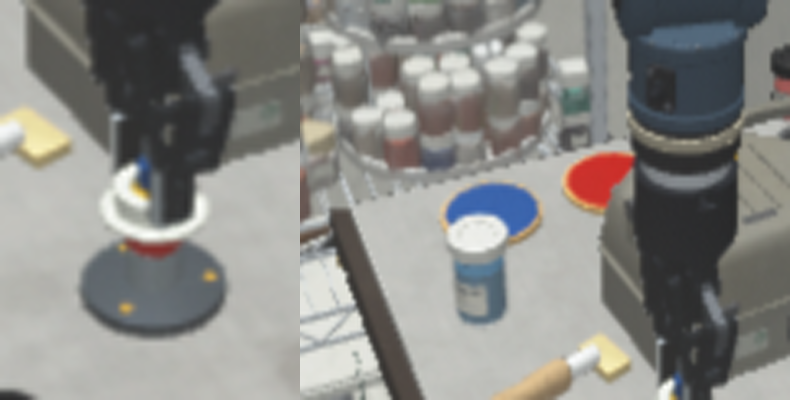

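The side crop shows the ring seated level at (155,210), with blue and yellow showing above it and red directly below it. The step that stopped it is red, under a 5-6 N press. The red coaster is at about (243,164) in the side view. I'll lift off and carry it high over the case.

Emit:
step_arm --offset '[[0,0,-0.01],[0,0,-0.03],[0,0,-0.06],[0,0,-0.1],[0,0,-0.14]]' --twist '[[0,0,0],[0,0,0],[0,0,0],[0,0,0],[0,0,0]]' --gripper '[0.8,0.8,0.8,0.8,0.8]'

```text
t: 8.38
tcp_pos: [0.4631, -0.1011, 0.1428]
tcp_rot: [-3.141, 0.001, -0.0]
ft_force: [0.3, -0.0, -1.0]
width: 0.039
finger_force: 60.6
```

Emit:
step_arm --offset '[[0,0,-0.06],[0,0,-0.12],[0,0,-0.18],[0,0,-0.24],[0,0,-0.3]]' --twist '[[0,0,0],[0,0,0],[0,0,0],[0,0,0],[0,0,0]]' --gripper '[0.8,0.8,0.8,0.8,0.8]'

```text
t: 8.8
tcp_pos: [0.4632, -0.1012, 0.2939]
tcp_rot: [-3.141, 0.0, -0.001]
ft_force: [0.5, -1.0, -1.3]
width: 0.0391
finger_force: 60.6
```

Emit:
step_arm --offset '[[0,-0.05,-0.02],[0,-0.1,-0.02],[0,-0.16,-0.02],[0,-0.22,-0.02],[0,-0.28,-0.02]]' --twist '[[0,0,0],[0,0,0],[0,0,0],[0,0,0],[0,0,0]]' --gripper '[0.8,0.8,0.8,0.8,0.8]'

```text
t: 9.22
tcp_pos: [0.4639, 0.0195, 0.3025]
tcp_rot: [-3.123, 0.0, 0.033]
ft_force: [0.6, 0.0, -0.2]
width: 0.0391
finger_force: 60.6
```

Emit:
step_arm --offset '[[0,-0.06,0],[0.02,-0.12,0],[0.04,-0.19,0],[0.06,-0.26,0],[0.06,-0.26,0]]' --twist '[[0,0,0],[0,0,0],[0,0,0],[0,0,0],[0,0,0]]' --gripper '[0.8,0.8,0.8,0.8,0.8]'

```text
t: 9.63
tcp_pos: [0.4938, 0.0544, 0.304]
tcp_rot: [-3.092, 0.001, 0.082]
ft_force: [-0.2, -1.0, -0.5]
width: 0.039
finger_force: 60.6
```

```bash
python3 - <<'E'
from h import *
import pickle
P=vision.camera_params('wrist');s=status.get_state();print(s['t'],s['tcp_pos'],s['tcp_rot'],s['width'],s['finger_force'],s['ft_force'])
im=snap('wrist','w6.png');pickle.dump((P,s),open('w6.pkl','wb'))
h=cv2.cvtColor(im,cv2.COLOR_RGB2HSV);m=((h[...,1]>150)&(h[...,2]>100)&((h[...,0]<6)|(h[...,0]>174))).astype(np.uint8)
n,l,st,ce=cv2.connectedComponentsWithStats(m);print([(st[i].tolist(),ce[i].round(1).tolist(),at('wrist',ce[i],.006,P).round(4).tolist()) for i in range(1,n) if st[i][4]>150])
i=1+np.argmax(st[1:,4]);print(fit('wrist',(l==i).astype(np.uint8),list(at('wrist',ce[i],.006,P)[:2]),[(.049,.006)],P))
E
```

```text
9.6333 [0.49382337 0.05440661 0.3039839 ] [-3.09236414e+00  1.25331393e-03  8.15752119e-02] 0.03904629515721841 60.60538027435541 [-0.24460069 -0.9737724  -0.54642298]
[([108, 93, 60, 64, 2990], [137.5, 125.0], [0.5537, 0.2834, 0.006])]
(array([0.55048344, 0.28490214]), np.float64(555.0))
```

View pics/w6.png

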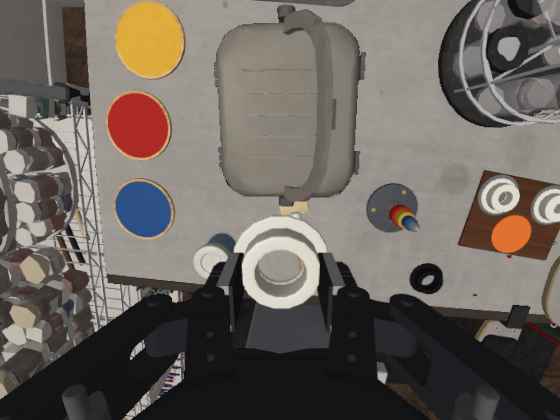

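The wrist view shows the coasters: yellow (150,40), red (139,125) and blue (144,208). The case is at (290,110) and the jar at (212,260). The arm stalled and tilted, so I'll check the joints.

```bash
python3 - <<'E'
from h import *
s=status.get_state();print(s['joint_pos'].round(3),s['qvel'].round(3),s['tcp_pos'],s['tcp_rot']);print([a for a in dir(arm) if a[0]!='_'])
E
```

```text
[0.081 0.178 0.056 1.45  0.049 3.141] [-0.007 -0.018 -0.03  -0.001 -0.003  0.   ] [0.4941886  0.05445013 0.30384261] [-3.09231081e+00  1.22624235e-03  8.16400040e-02]
['Unreachable', 'nose_length']
```

Emit:
step_arm --offset '[[0,0,0],[0,0,0],[0,0,0],[0,0,0],[0,0,0]]' --twist '[[0,0,-0.15],[0,0,-0.3],[0,0,-0.45],[0,0,-0.6],[0,0,-0.75]]' --gripper '[0.8,0.8,0.8,0.8,0.8]'

```text
t: 10.1
tcp_pos: [0.4926, 0.0538, 0.3041]
tcp_rot: [-3.1, -0.026, 0.675]
ft_force: [0.0, 0.1, 0.3]
width: 0.039
finger_force: 60.6
```

Emit:
step_arm --offset '[[0,0,0],[0,0,0],[0,0,0],[0,0,0],[0,0,0]]' --twist '[[0,0,-0.15],[0,0,-0.3],[0,0,-0.3],[0,0,-0.3],[0,0,-0.3]]' --gripper '[0.8,0.8,0.8,0.8,0.8]'

```text
t: 10.52
tcp_pos: [0.4925, 0.0541, 0.3042]
tcp_rot: [-3.107, -0.035, 0.902]
ft_force: [0.5, 0.2, -0.8]
width: 0.039
finger_force: 60.6
```

```bash
cat >> h.py <<'E'
from scipy.spatial.transform import Rotation as Ro
def to(p,yaw):
    s=status.get_state();R=Ro.from_euler('xyz',s['tcp_rot']);G=Ro.from_euler('xyz',[np.pi,0,yaw])
    print('offset',(R.inv().apply(np.array(p)-s['tcp_pos'])/.5).round(4),'twist',((R.inv()*G).as_rotvec()/(np.pi/4)).round(4))
E
python3 -c "
from h import *
to([.4925,.0541,.3042],.9);to([.552,.284,.304],.9)"
```

```text
offset [-0.  0. -0.] twist [-0.044  -0.0445  0.0027]
offset [ 0.4341 -0.1912  0.0222] twist [-0.044  -0.0445  0.0027]
```

Emit:
step_arm --offset '[[0.07,-0.03,0.0],[0.14,-0.06,0.005],[0.21,-0.09,0.01],[0.28,-0.12,0.014],[0.35,-0.155,0.018]]' --twist '[[-0.02,-0.02,0],[-0.044,-0.044,0],[-0.044,-0.044,0],[-0.044,-0.044,0],[-0.044,-0.044,0]]' --gripper '[0.8,0.8,0.8,0.8,0.8]'

```text
t: 10.93
tcp_pos: [0.5396, 0.2419, 0.3041]
tcp_rot: [3.141, -0.001, 0.903]
ft_force: [0.7, 0.3, -2.1]
width: 0.039
finger_force: 60.6
```

Emit:
step_arm --offset '[[0.04,-0.02,0.0],[0.084,-0.036,0],[0.084,-0.036,0],[0.084,-0.036,0]]' --twist '[[0,0,0],[0,0,0],[0,0,0],[0,0,0]]' --gripper '[0.8,0.8,0.8,0.8]'

```text
t: 11.27
tcp_pos: [0.5509, 0.2853, 0.3033]
tcp_rot: [-3.142, 0.0, 0.906]
ft_force: [-0.3, -0.6, -0.7]
width: 0.0388
finger_force: 60.6
```

```bash
python3 - <<'E'
from h import *
P=vision.camera_params('wrist');s=status.get_state();print(s['t'],s['tcp_pos'],s['tcp_rot'],s['joint_pos'].round(3))
im=snap('wrist','w7.png')
h=cv2.cvtColor(im,cv2.COLOR_RGB2HSV);m=((h[...,1]>120)&(h[...,2]>70)&((h[...,0]<7)|(h[...,0]>172))).astype(np.uint8)
n,l,st,ce=cv2.connectedComponentsWithStats(m);i=1+np.argmax(st[1:,4]);print(st[i])
pts=np.argwhere(l==i)[:,::-1]; hull=cv2.convexHull(pts.astype(np.int32)[:,None])[:,0]
W=np.array([at('wrist',p,.006,P)[:2] for p in hull.astype(float)])
print('minEnclosing',cv2.minEnclosingCircle(W.astype(np.float32)))
to([.552,.284,.06],.9)
E
```

```text
11.2667 [0.5509332  0.28532094 0.30328932] [-3.14151694e+00  3.95430344e-04  9.06060941e-01] [ 0.478  0.402  0.371  1.541 -0.     2.713]
[ 252  148   61   61 2964]
minEnclosing ((0.5525758862495422, 0.28413423895835876), 0.045750658959150314)
offset [0.001  0.0022 0.4874] twist [0.0002 0.0002 0.007 ]
```

The red coaster is centred at (0.5526,0.2841), right under the ring, so I'll descend.

Emit:
step_arm --offset '[[0.001,0.002,0.07],[0.001,0.002,0.15],[0.001,0.002,0.23],[0.001,0.002,0.31],[0.001,0.002,0.38]]' --twist '[[0,0,0],[0,0,0],[0,0,0],[0,0,0],[0,0,0]]' --gripper '[0.8,0.8,0.8,0.8,0.8]'

```text
t: 11.73
tcp_pos: [0.5514, 0.2824, 0.1125]
tcp_rot: [3.141, -0.0, 0.904]
ft_force: [1.1, -0.2, -0.1]
width: 0.0392
finger_force: 60.6
```

Emit:
step_arm --offset '[[0,0,0.05],[0,0,0.09],[0,0,0.12],[0,0,0.135],[0,0,0.135]]' --twist '[[0,0,0],[0,0,0],[0,0,0],[0,0,0],[0,0,0]]' --gripper '[0.8,0.8,0.8,0.8,0.8]'

```text
t: 12.15
tcp_pos: [0.5514, 0.2828, 0.0455]
tcp_rot: [-3.141, 0.002, 0.905]
ft_force: [0.0, -0.1, -0.4]
width: 0.0391
finger_force: 60.6
```

Now 18 mm to go. I'll take 14 mm first, then 1 mm steps.

Emit:
step_arm --offset '[[0,0,0.01],[0,0,0.02],[0,0,0.026],[0,0,0.028],[0,0,0.028]]' --twist '[[0,0,0],[0,0,0],[0,0,0],[0,0,0],[0,0,0]]' --gripper '[0.8,0.8,0.8,0.8,0.8]'

```text
t: 12.57
tcp_pos: [0.5523, 0.2844, 0.0328]
tcp_rot: [3.141, -0.001, 0.907]
ft_force: [-0.2, 0.6, -1.2]
width: 0.0391
finger_force: 60.6
```

Emit:
step_arm --offset '[[0,0,0.002],[0,0,0.004],[0,0,0.004]]' --twist '[[0,0,0],[0,0,0],[0,0,0]]' --gripper '[0.8,0.8,0.8]'

```text
t: 12.82
tcp_pos: [0.5522, 0.2845, 0.0307]
tcp_rot: [3.141, -0.001, 0.907]
ft_force: [-0.6, -0.5, -0.0]
width: 0.0388
finger_force: 60.6
```

Emit:
step_arm --offset '[[0,0,0.001],[0,0,0.002],[0,0,0.002]]' --twist '[[0,0,0],[0,0,0],[0,0,0]]' --gripper '[0.8,0.8,0.8]'

```text
t: 13.07
tcp_pos: [0.5522, 0.2844, 0.0296]
tcp_rot: [3.141, -0.001, 0.907]
ft_force: [0.7, 0.1, -1.0]
width: 0.0389
finger_force: 60.6
```

Emit:
step_arm --offset '[[0,0,0.001],[0,0,0.002],[0,0,0.002]]' --twist '[[0,0,0],[0,0,0],[0,0,0]]' --gripper '[0.8,0.8,0.8]'

```text
t: 13.32
tcp_pos: [0.5522, 0.2843, 0.0286]
tcp_rot: [3.141, -0.001, 0.907]
ft_force: [-0.6, 0.4, -1.1]
width: 0.0388
finger_force: 60.6
```

Emit:
step_arm --offset '[[0,0,0.001],[0,0,0.001],[0,0,0.001]]' --twist '[[0,0,0],[0,0,0],[0,0,0]]' --gripper '[0.8,0.8,0.8]'

```text
t: 13.57
tcp_pos: [0.5522, 0.2844, 0.0281]
tcp_rot: [3.141, -0.001, 0.907]
ft_force: [-0.6, 0.3, -0.3]
width: 0.0385
finger_force: 60.6
```

Emit:
step_arm --offset '[[0,0,0.001],[0,0,0.001],[0,0,0.001]]' --twist '[[0,0,0],[0,0,0],[0,0,0]]' --gripper '[0.8,0.8,0.8]'

```text
t: 13.82
tcp_pos: [0.5522, 0.2844, 0.0277]
tcp_rot: [3.141, -0.001, 0.907]
ft_force: [-0.0, 0.8, -0.1]
width: 0.039
finger_force: 60.6
```

Emit:
step_arm --offset '[[0,0,0.001],[0,0,0.001],[0,0,0.001]]' --twist '[[0,0,0],[0,0,0],[0,0,0]]' --gripper '[0.8,0.8,0.8]'

```text
t: 14.07
tcp_pos: [0.5523, 0.2844, 0.0276]
tcp_rot: [3.141, -0.001, 0.907]
ft_force: [-2.2, -0.8, 4.3]
width: 0.0392
finger_force: 61.1
```

It's in contact at 4 N. I'll open, then lift.

Emit:
step_arm --offset '[[0,0,0],[0,0,0],[0,0,0],[0,0,0],[0,0,0]]' --twist '[[0,0,0],[0,0,0],[0,0,0],[0,0,0],[0,0,0]]' --gripper '[0.5,0.4,0.3,0.2,0.2]'

```text
t: 14.48
tcp_pos: [0.5522, 0.2844, 0.027]
tcp_rot: [3.141, -0.001, 0.907]
ft_force: [0.1, 0.5, 0.5]
width: 0.0684
finger_force: 0.0
```

Emit:
step_arm --offset '[[0,0,-0.01],[0,0,-0.04],[0,0,-0.1],[0,0,-0.17],[0,0,-0.24]]' --twist '[[0,0,0],[0,0,0],[0,0,0],[0,0,0],[0,0,0]]' --gripper '[0.2,0.2,0.2,0.2,0.2]'

```text
t: 14.9
tcp_pos: [0.5516, 0.2841, 0.1484]
tcp_rot: [-3.141, 0.0, 0.907]
ft_force: [1.5, 0.9, 0.5]
width: 0.0677
finger_force: 0.0
```

Emit:
step_arm --offset '[[0,0,-0.05],[0,0,-0.1],[0,0,-0.1]]' --twist '[[0,0,0],[0,0,0],[0,0,0]]' --gripper '[0.2,0.2,0.2]'

```text
t: 15.15
tcp_pos: [0.554, 0.2853, 0.2031]
tcp_rot: [3.138, -0.008, 0.907]
ft_force: [-0.2, -0.1, 0.2]
width: 0.0685
finger_force: 0.0
```

```bash
python3 - <<'E'
from h import *
print(status.get_state()['t'],status.get_state()['ft_force']);snap('wrist','w8.png')
E
```

```text
15.15 [-0.24057748 -0.05138555  0.17758883]
```

View pics/w8.png

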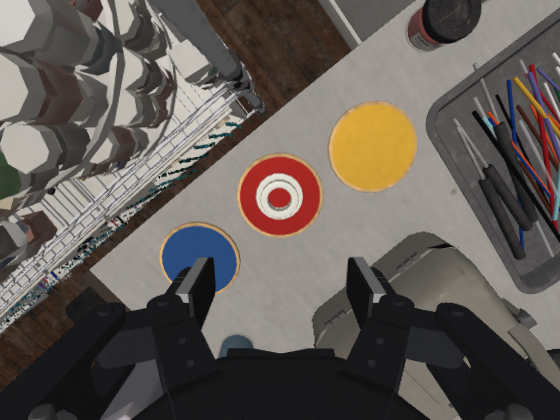

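The ring lies flat and centred on the red coaster at (279,198), with the gripper clear of it, so I'll hand in.

```bash
python3 -c "
from station import hand_in
print(hand_in())"
```

```text
the job is handed in; nothing more can be done
None
```

The ring from the orange mark stopped on the red step, was pressed home with about 6 N, and now lies flat and centred on the red coaster; the job was handed in at about 15 s, and no verdict was shown.

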